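# Give each sample pot its own lid

### The job

On this laboratory bench the large lid has been left on the small steel pot, where it does not fit. Close both steel pots with the lid that fits: the large lid on the large pot and the small lid (the smallest of the three) on the small pot, each knob up, flat and fully down on the rim. Leave the medium spare lid and everything else lying about undisturbed, and keep the pots standing where they are, give or take a few centimetres.

Things in the scene. Friction and masses are not known exactly. Their poses are not given: they have to be found in the camera images.
- pot_small: Small open steel pot, a plain round straight-sided cup: 50 mm outside diameter, 44 mm mouth, 60 mm tall, 3 mm wall, about 0.3 kg, standing loose on the bench. At the start the large lid lies on it. Origin: centre of its underside; z up, rim at z = 60 mm.
- pot_large: Large open steel pot, same make: 72 mm outside diameter, 66 mm mouth, 65 mm tall, 3 mm wall, about 0.4 kg, standing loose and open on the bench. Origin: centre of its underside; z up, rim at z = 65 mm.
- lid_large: Large lid: aluminium flange 80 mm across, 5 mm thick; below it a tapered plug 8 mm tall (61 mm across at top, 56 at its underside); on it an upright grey round knob, 24 mm across, 28 tall. 0.13 kg. 2.5 mm play in the large pot. Starts loose, knob up, plug lying on the small pot's rim, too wide to enter. Origin: centre of the plug's underside, z up: flange from 8 to 13 mm, knob's top at 41 mm.
- lid_small: Small lid: aluminium flange 52 mm across, 5 mm thick; below it a tapered plug 8 mm tall (39 mm across at top, 34 at its underside); on it an upright grey round knob, 24 mm across, 28 tall. 0.07 kg. 2.5 mm play in the small pot. Starts on the bench, standing on its plug, knob up. Origin: centre of the plug's underside, z up: flange from 8 to 13 mm, knob's top at 41 mm.
- lid_spare: Spare medium lid: aluminium flange 63 mm across, 5 mm thick; below it a tapered plug 8 mm tall (52 mm across at top, 47 at its underside); on it an upright grey round knob, 24 mm across, 28 tall. Fits neither pot; leave it alone. Stands on its plug on the bench; may swap places with the small lid. Origin: centre of the plug's underside, z up: flange from 8 to 13 mm, knob's top at 41 mm.
- lid_large_flange (a point): Point on the large lid's axis at the underside of its flange (8 mm above the lid's origin); when the lid is fully home it coincides with pot_large_rim, within the play.
- lid_small_flange (a point): Point on the small lid's axis at the underside of its flange (8 mm above the lid's origin); when the lid is fully home it coincides with pot_small_rim, within the play.
- pot_large_rim (a point): Centre of the large pot's mouth, at rim height (65 mm above its underside).
- pot_small_rim (a point): Centre of the small pot's mouth, at rim height (60 mm above its underside).
- beaker: Clear glass beaker, 66 mm across, 85 mm tall; bystander. Origin: centre of its underside.
- amber_jar: Closed amber glass jar, 52 mm across, 90 mm tall; bystander. Origin: centre of its underside.
- dish: Small white ceramic dish, 64 mm across, 22 mm tall; bystander. Origin: centre of its underside.
- spatula: Narrow steel lab spatula, 190 mm long, 16 mm wide, 6 mm thick, lying flat on the bench; bystander. Origin: under its middle; it lies along its own x axis.
- tape: Roll of yellow tape lying flat, 80 mm across, 22 mm tall; bystander. Origin: centre of its underside.
Not all that is in view belongs to the job. What is shaped like the pot_small but blue is not meant. Leave any blue look-alike of the lid_large alone.

How it is judged:
By the outcome, as a careful person would: the job done as asked, in the order asked, and still so for the second after the job is handed in, with the robot touching nothing.
It also fails if it takes over 58 s, if anything falls off the work surface, if the arm or the gripper's body presses on something with over 40 N, if the wrist force passes 120 N, or if a joint passes its speed limit or range.

### The arm

A 7-joint arm with a two-finger parallel gripper is mounted at the origin on the work surface. World frame = base frame: x ahead of the robot, y to its left, z up, the work surface at z = 0. Lengths are in mm, angles in rad, forces in N, time in s.
With the tool pointing down it reaches from about 425 to 825 mm from the base axis. Payload 3.6 kg.
Tool frame: the origin (TCP) lies midway between the tips of the shut fingers; the grasp point (between the pads) lies 19 mm behind it; z points along the fingers, y is the line along which they close (so a half turn about z gives the same grasp; the last joint's range is limited). The gripper opens to 93 mm and grips with 3 to 60 N. Pads are 15 mm wide; open, the fingers measure 128 mm over their backs; the gripper's body (75 mm by 188 mm) begins 65 mm behind the grasp point.
Start: joints at [1.323, 0.615, -0.013, 1.423, 0.008, 1.103, -0.04], TCP at [142.371, -634.186, 218.64] pointing down, gripper open.
Joint ranges: [-3.12, 3.12], [-0.3, 2.06], [-1.34, 1.32], [0.26, 2.42], [-1.36, 4.5], [0.01, 1.98], [-2.84, 2.84]. Speed limits (rad/s): [2.79, 2.79, 3.14, 3.14, 3.14, 3.14, 3.14].

### API

Orientations are given as a unit quaternion [x, y, z, w].
In Python, from station import ctrl gives the robot as it stands.
- The arm moves only by the tool carry_out, never from a script. Its argument "moves" is a list of rows, each a list of 4 numbers: the shift along the tool's x, y, z in mm, then the turn about the tool's z in degrees. A call has exactly 8 rows; each row shifts and turns the commanded pose from where the row before left it, along the tool's axes as they then stand; what a row does not reach is not made up. A row lasts 1/10 s, in which the tool goes at most 50 mm and 8.59 degrees, less where a joint would pass 70% of its speed; a pose out of reach is approached as far as the arm can. A call is refused whole if a number of a shift passes 50 or a number of a turn 8.59, either way. A call with a gripper value outside its range is refused whole. "grip" is the finger opening in mm, from 0 to 93, set as the call begins (left out, the last holds). The fingers move at their own pace and stop on an object; "force" is the grip in N (left out, the last holds). Time passes only in rows, so rows that do not move let the fingers close, or fill a call up. It gives the time, the measured TCP pose, the force, the opening and the grip force at its end, in the units of the state.
- ctrl.state(): the state, without advancing time (a new reading comes with each control period).
- ctrl.get_image(name): name is "side" or "top" or "wrist"; returns a dict with "color" (420x560x3 uint8, red, green, blue), "vfov" (degrees; the focal length in pixels is half the picture's height over the tangent of half this angle, whatever the lens; pixels are square), "cx", "cy" (the principal point, pixels), "R" (3x3) and "t" (3): a world point X has camera coordinates R X + t. Camera axes: x right, y down, z forward; pixel columns grow to the right and rows downward; lengths in mm; the calibration is good to about 2 mm. A picture is of the moment at which its call begins. There is no depth.
- ctrl.finish_job(): hands the job in; it is judged then, once.
Trained networks look in a picture, given as the dict that the camera call returned (one of the last four; its "shot" number tells which), for a name from the list of things; names that differ only in an ending like _2 or _b are one class to them, and where a whole thing is asked for, a point or a joint stands for the part that bears it (a point fixed in the world has none). Each returns a list of dicts, best first, with "confidence" (0 to 1); they miss things now and then, are a little off and sometimes report something else, mostly with a low value. They report only what shows in the picture. A call takes as long as a camera call. They do not tell look-alikes from the thing itself.
- ctrl.outline_of(target, picture): "pixels" (420x560 bool, what is visible of it) and "position" ([column, row] in pixels, amid what is visible of it).
The state is a dict: "time_s": time; "q": joint angles; "joint_velocities": joint speeds; "tau": joint torques, N m; "ee_pos": TCP position; "tcp_rot": TCP orientation; "contact_force": force on the tool from outside, world axes, zero at the start; "wrist_torque": the same for the moment, N m; "finger_gap": opening from 0.0 (shut) to 1.0 (fully open); "grasp_force": force on a finger pad.
Only numpy, scipy, OpenCV 4.12 (cv2) and the standard library are available. Lean on these libraries where they do the work, as an engineer would, in place of code of your own. Each camera call takes 0.05 s, during which the arm holds its last target. There are 200 camera calls.

## Working session

There is one attempt and no reset: what is moved stays moved. The work goes in short steps, Python scripts to look and compute and a tool call to move; the robot and the scene stay as the last step left them, time stands still between calls to the robot, and variables do not carry over. Pictures are saved under pics/ and viewed, at most 12 in all, crops included, and the job is handed in when it is done.

Besides the shell and the picture viewer there is one more tool, called after "Request:" as name(argument=value, ...), one argument or row to a line, values as JSON. carry_out: Moves the arm, as the interface text tells. Its arguments: {"type":"object","properties":{"moves":{"type":"array","items":{"type":"array","items":{"type":"number"}}},"grip":{"type":"number"},"force":{"type":"number"}},"required":["moves"]}

```bash
mkdir -p pics
cat > h.py <<'E'
from station import ctrl
import numpy as np, cv2
def save(p,n): cv2.imwrite('pics/'+n,p['color'][:,:,::-1])
def f(p): return p['color'].shape[0]/2/np.tan(np.radians(p['vfov']/2))
def back(p,uv,z):
    R=np.array(p['R']);t=np.array(p['t'])
    d=R.T@np.array([(uv[0]-p['cx'])/f(p),(uv[1]-p['cy'])/f(p),1]); c=-R.T@t
    return c+d*(z-c[2])/d[2]
def proj(p,X):
    c=np.array(p['R'])@X+np.array(p['t']); return [p['cx']+f(p)*c[0]/c[2],p['cy']+f(p)*c[1]/c[2]]
E
python3 - <<'E'
from h import *
s=ctrl.state();print({k:np.round(v,3) for k,v in s.items()})
ps={n:ctrl.get_image(n) for n in('top','side')}
for n,p in ps.items():
    save(p,n+'0.png'); print(n,p['vfov'],np.round(p['R'],3).tolist(),np.round(p['t']))
    for o in ['pot_small','pot_large','lid_large','lid_small','lid_spare','tape','beaker','amber_jar','dish','spatula']:
        for d in ctrl.outline_of(o,p)[:3]:
            m=d['pixels'];ys,xs=np.where(m);print(n,o,round(d['confidence'],2),np.round(d['position']),xs.min(),xs.max(),ys.min(),ys.max(),m.sum(),np.round(back(p,d['position'],30)))
E
```

```text
{'time_s': np.float64(0.0), 'q': array([ 1.323,  0.616, -0.013,  1.425,  0.008,  1.103, -0.04 ]), 'joint_velocities': array([ 0.001,  0.001, -0.   ,  0.001,  0.   , -0.001, -0.   ]), 'tau': array([ 0.0000e+00, -4.5894e+01,  2.0900e-01, -1.6575e+01, -6.1000e-02,
        2.1000e-02,  0.0000e+00]), 'ee_pos': array([ 142.194, -633.46 ,  217.491]), 'tcp_rot': array([ 0.994,  0.11 , -0.   , -0.001]), 'contact_force': array([-0.107,  0.492,  0.295]), 'wrist_torque': array([-0.045,  0.028,  0.032]), 'grasp_force': np.float64(0.0), 'finger_gap': np.float64(0.997)}
top 52.599003936717715 [[0.011, -1.0, -0.007], [-0.984, -0.01, -0.177], [0.177, 0.009, -0.984]] [   6.  590. 1118.]
top pot_small 0.68 [329. 238.] 320 339 227 245 297 [ 518. -137.   30.]
top pot_large 0.86 [214. 231.] 201 229 218 246 623 [532. 183.  30.]
top lid_large 0.74 [371. 224.] 356 385 212 241 719 [ 556. -253.   30.]
top lid_large 0.7 [320. 205.] 306 334 192 219 636 [ 609. -111.   30.]
top lid_small 0.71 [289. 262.] 280 297 251 269 272 [449. -25.  30.]
top lid_spare 0.71 [266. 214.] 258 279 199 219 372 [582.  39.  30.]
top ta
[... 783 characters left out ...]
 171.  30.]
side lid_large 0.94 [300. 139.] 287 318 127 150 559 [ 550. -297.   30.]
side lid_large 0.74 [269. 194.] 256 286 180 203 599 [611. -87.  30.]
side lid_small 0.62 [335. 221.] 325 347 210 231 354 [455. -14.  30.]
side lid_spare 0.78 [270. 237.] 256 284 225 250 552 [597.  43.  30.]
side lid_spare 0.45 [285. 118.] 274 301 112 133 406 [ 597. -387.   30.]
side tape 0.62 [286. 118.] 273 301 111 133 454 [ 594. -386.   30.]
side beaker 0.63 [194. 229.] 178 210 207 252 1194 [765.  33.  30.]
side amber_jar 0.97 [222. 377.] 206 239 353 399 1286 [647. 358.  30.]
side dish 0.63 [349. 327.] 333 365 310 339 810 [429. 247.  30.]
side spatula 0.78 [362. 156.] 332 400 150 169 339 [ 388. -237.   30.]
```

View pics/top0.png

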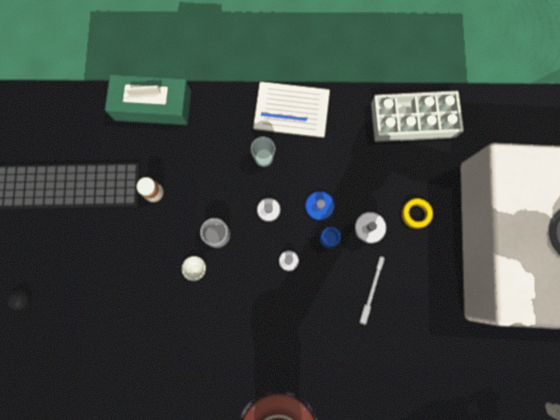

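View pics/side0.png

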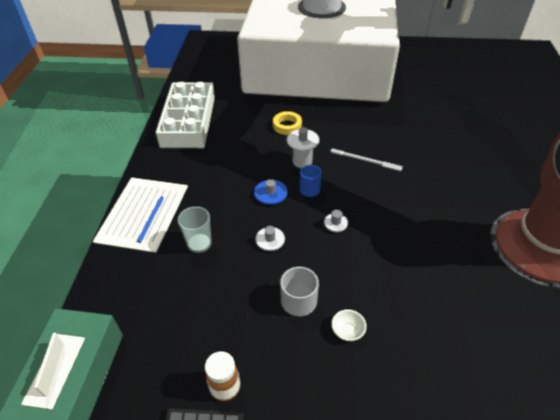

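The top view shows the large lid on the small pot at about (371,228), the open large pot at (214,231) and the small lid at (289,260). The spare lid is at (268,209), with a blue lid at (319,205) and a blue pot at (330,237). The side view agrees: large lid (302,140), large pot (299,290), small lid (336,221), spare (270,238). The small lid is clearly narrower than the spare.

```bash
cat >> h.py <<'E'
from scipy.spatial.transform import Rotation as Ro
def rows(X,n=None,s=None):
    s=s or ctrl.state(); R=Ro.from_quat(s['tcp_rot']).as_matrix(); d=R.T@(np.array(X)-s['ee_pos'])
    print('tcp',np.round(s['ee_pos'],1),'tool shift',np.round(d,1),'tool axes',np.round(R.T,3).tolist(),'t',round(float(s['time_s']),2))
E
python3 - <<'E'
from h import *
p=ctrl.get_image('top');q=ctrl.get_image('side')
for n,a,b,z in [('lidL',(370.5,228),(302,140),73),('potL',(214.5,231.5),(299,280),65),('lidS',(289,261),(336,223),12)]:
    print(n,np.round(back(p,a,z)),np.round(back(q,b,z)))
rows([545,-250,200])
E
```

```text
lidL [ 539. -243.   73.] [ 542. -239.   73.]
potL [527. 177.  65.] [527. 174.  65.]
lidS [453. -26.  12.] [453. -23.  12.]
tcp [ 142.4 -634.2  218.6] tool shift [ 477.  -286.7   18.7] tool axes [[0.976, 0.219, 0.0], [0.219, -0.976, -0.0], [0.0, 0.0, -1.0]] t 1.2
```

Request:
carry_out(
  moves=[
    [30,-19,0,0],
    [30,-19,0,0],
    [30,-19,0,0],
    [30,-19,0,0],
    [30,-19,0,0],
    [30,-19,0,0],
    [30,-19,0,0],
    [30,-19,0,0],
  ],
  grip=70,
)

```text
time_s: 2.0
ee_pos: [344.2, -432.3, 218.9]
tcp_rot: [0.994, 0.11, 0.0, 0.0]
contact_force: [0.1, -0.4, 0.2]
finger_gap: 0.755
grasp_force: 0.0
```

Request:
carry_out(
  moves=[
    [39,-24,3,0],
    [39,-24,3,0],
    [39,-24,3,0],
    [39,-24,3,0],
    [39,-24,3,0],
    [39,-24,3,0],
    [0,0,0,0],
    [0,0,0,0],
  ],
)

```text
time_s: 2.8
ee_pos: [540.7, -240.2, 200.4]
tcp_rot: [0.994, 0.112, -0.0, -0.0]
contact_force: [0.3, -0.9, -0.6]
finger_gap: 0.752
grasp_force: 0.0
```

Run:
```python
from h import *
w=ctrl.get_image('wrist');save(w,'w1.png')
print(w['vfov'],np.round(w['R'],3).tolist(),np.round(w['t']))
for o in ['lid_large','pot_small']:
    for d in ctrl.outline_of(o,w)[:3]:
        m=d['pixels'].astype(np.uint8);ys,xs=np.where(m);print(o,round(d['confidence'],2),np.round(d['position']),xs.min(),xs.max(),ys.min(),ys.max(),back(w,d['position'],73).round(1))
rows([540,-241,150])
```

```text
61.765177896923035 [[0.222, -0.975, -0.001], [-0.936, -0.214, 0.278], [-0.271, -0.061, -0.961]] [-355.  428.  506.]
lid_large 0.74 [167.  81.] 124 207 35 123 [ 612.8 -132.8   73. ]
lid_large 0.56 [284. 196.] 237 328 149 237 [ 541.6 -243.7   73. ]
pot_small 0.63 [170. 183.] 134 203 156 218 [ 531.2 -146.4   73. ]
tcp [ 538.8 -243.6  200.8] tool shift [ 1.8 -2.3 50.8] tool axes [[0.976, 0.216, -0.001], [0.216, -0.976, 0.001], [-0.001, -0.001, -1.0]] t 2.95
```

View pics/w1.png

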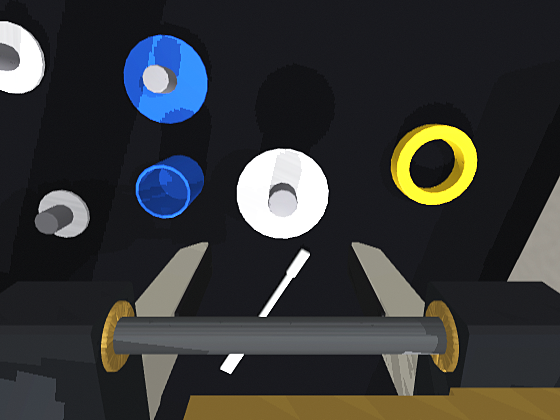

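The wrist view shows the large lid centred near (282,193), flange columns 237–328, with the knob at (283,201). The blue lid and pot are to the left at (166,79) and (170,187), the tape is at (434,165), and the fingers are clear of everything.

```bash
cat >> h.py <<'E'
from scipy.optimize import least_squares
def ell(pts): return np.array(cv2.fitEllipse(cv2.convexHull(np.float32(pts).reshape(-1,1,2)))[0])
def locate(p,mask,z,r):
    "centre of a circle (height z, radius r) whose projected ellipse fits the mask's hull"
    c=max(cv2.findContours(mask.astype(np.uint8),0,1)[0],key=cv2.contourArea); e=ell(c); a=np.linspace(0,6.283,60)
    g=lambda x: ell([proj(p,[x[0]+r*np.cos(k),x[1]+r*np.sin(k),z]) for k in a])-e
    return least_squares(g,back(p,e,z)[:2],diff_step=1e-4).x
def seen(cam,o,z,r,near,N=3):
    out=[];st=[]
    for i in range(N):
        p=ctrl.get_image(cam); s=ctrl.state(); st.append(s['ee_pos'])
        for d in ctrl.outline_of(o,p):
            x=locate(p,d['pixels'],z,r)
            if np.hypot(*(x-near))<40: out.append(x);break
    st=np.array(st); print(o,cam,np.round(out,1).tolist(),'mean',np.mean(out,0).round(1) if out else None,'tcp mean',st.mean(0).round(1),'sd',st.std(0).round(1),'yaw',round(np.degrees(Ro.from_quat(s['tcp_rot']).as_matrix()[1,0]),1),'t',round(float(s['time_s']),2))
    return p
E
python3 - <<'E'
from h import *
p=seen('wrist','lid_large',72,40,[540,-242])
print(back(p,(283,201),101))
E
```

```text
lid_large wrist [[542.1, -242.4], [541.9, -242.4], [542.0, -242.5]] mean [ 542.  -242.4] tcp mean [ 539.1 -243.1  200.9] sd [0.3 0.4 0. ] yaw 12.5 t 3.2
[ 543.06388451 -245.05166482  101.        ]
```

Request:
carry_out(
  moves=[
    [1,0,25,0],
    [1,0,25,0],
    [1,0,25,0],
    [0,0,20,0],
    [0,0,15,0],
    [0,0,10,0],
    [0,0,3,0],
    [0,0,0,0],
  ],
)

```text
time_s: 4.05
ee_pos: [543.0, -241.0, 77.7]
tcp_rot: [0.994, 0.11, 0.0, -0.0]
contact_force: [0.2, -0.1, -0.1]
finger_gap: 0.754
grasp_force: 0.0
```

Request:
carry_out(
  moves=[
    [0,0,0,0],
    [0,0,0,0],
    [0,0,0,0],
    [0,0,0,0],
    [0,0,0,0],
    [0,0,0,0],
    [0,0,0,0],
    [0,0,0,0],
  ],
  grip=0,
  force=20,
)

```text
time_s: 4.85
ee_pos: [543.0, -241.0, 77.7]
tcp_rot: [0.994, 0.11, 0.0, 0.0]
contact_force: [-0.3, 0.5, 0.5]
finger_gap: 0.254
grasp_force: 20.0
```

Run:
```python
from h import *
p=seen('wrist','lid_large',72,40,[540,-242]);save(p,'w2.png');q=ctrl.get_image('side');save(q,'s2.png')
```

```text
lid_large wrist [[542.6, -241.3], [542.2, -241.4], [542.2, -241.3]] mean [ 542.3 -241.4] tcp mean [ 543.  -241.    77.8] sd [0. 0. 0.] yaw 12.5 t 5.1
```

View pics/w2.png

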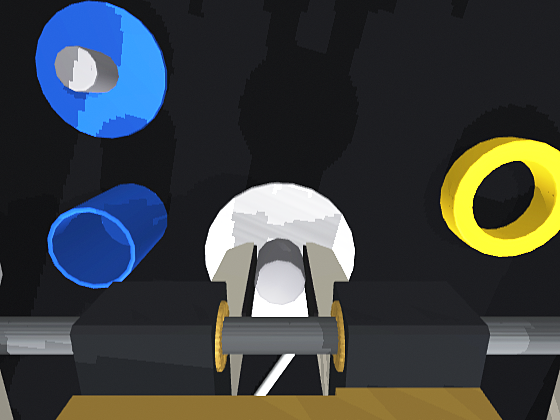

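The fingers hold the knob centrally at (280,270), gap about 23.6 mm, and the flange is flat. Lifting and going beside the large pot.

Request:
carry_out(
  moves=[
    [0,0,-3,0],
    [0,0,-8,0],
    [0,0,-15,0],
    [0,0,-22,0],
    [0,0,-22,0],
    [0,0,-20,0],
    [0,-5,-12,0],
    [-1,-15,-8,0],
  ],
)

```text
time_s: 6.0
ee_pos: [537.6, -222.5, 188.7]
tcp_rot: [0.994, 0.109, 0.001, 0.001]
contact_force: [0.2, 0.1, -0.8]
finger_gap: 0.254
grasp_force: 20.0
```

Request:
carry_out(
  moves=[
    [-2,-25,0,0],
    [-2,-35,0,0],
    [-2,-40,0,0],
    [-2,-40,0,0],
    [-2,-40,0,0],
    [-2,-40,0,0],
    [-2,-40,0,0],
    [-2,-40,0,0],
  ],
)

```text
time_s: 6.8
ee_pos: [454.0, 70.1, 187.4]
tcp_rot: [0.994, 0.111, -0.001, -0.0]
contact_force: [0.6, 0.3, -2.3]
finger_gap: 0.256
grasp_force: 20.0
```

Request:
carry_out(
  moves=[
    [-2,-40,0,0],
    [-2,-32,0,0],
    [-2,-22,0,0],
    [-1,-12,0,0],
    [0,0,0,0],
    [0,0,0,0],
    [0,0,0,0],
    [0,0,0,0],
  ],
)

```text
time_s: 7.6
ee_pos: [426.6, 168.1, 187.6]
tcp_rot: [0.994, 0.109, -0.0, 0.0]
contact_force: [-0.4, -0.5, -1.0]
finger_gap: 0.255
grasp_force: 20.0
```

Run:
```python
from h import *
p=seen('wrist','pot_large',65,36,[527,176]);save(p,'w3.png')
for d in ctrl.outline_of('pot_large',p)[:2]:
    ys,xs=np.where(d['pixels']);print(d['confidence'],xs.min(),xs.max(),ys.min(),ys.max())
```

```text
pot_large wrist [[527.0, 179.4], [527.0, 179.4], [526.9, 179.4]] mean [527.  179.4] tcp mean [426.5 168.7 187.7] sd [0.1 0.3 0. ] yaw 12.5 t 7.85
0.68 250 339 22 119
```

View pics/w3.png

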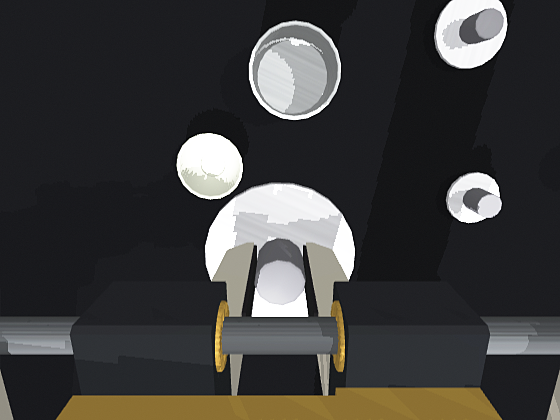

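The pot's mouth is at (295,70), the dish at (210,165), the two lids at right (471,30) and (474,198), and the large lid is held level. Moving over the pot.

Request:
carry_out(
  moves=[
    [8,1,0,0],
    [18,2,0,0],
    [25,3,0,0],
    [25,3,0,0],
    [17,2,10,0],
    [8.4,0.4,20,0],
    [0,0,25,0],
    [0,0,20,0],
  ],
)

```text
time_s: 8.75
ee_pos: [528.3, 180.5, 111.2]
tcp_rot: [0.994, 0.11, -0.0, 0.0]
contact_force: [-0.2, 0.3, -1.5]
finger_gap: 0.255
grasp_force: 20.0
```

Request:
carry_out(
  moves=[
    [0,0,10,0],
    [0,0,5,0],
    [0,0,0,0],
    [0,0,0,0],
    [0,0,0,0],
    [0,0,0,0],
    [0,0,0,0],
    [0,0,0,0],
  ],
)

```text
time_s: 9.55
ee_pos: [527.8, 180.6, 98.0]
tcp_rot: [0.994, 0.11, 0.0, -0.0]
contact_force: [-0.1, 0.6, -0.4]
finger_gap: 0.254
grasp_force: 20.0
```

Run:
```python
from h import *
p=seen('wrist','lid_large',98,40,[527,179])
rows([528,179.6,95])
q=ctrl.get_image('side');t=ctrl.get_image('top')
a=cv2.resize(q['color'][220:340,230:370],None,fx=4,fy=4,interpolation=2);b=cv2.resize(t['color'][190:280,170:250],None,fx=3,fy=3)
c=np.zeros((480,800,3),np.uint8);c[:,:560]=a;c[:270,560:]=b
cv2.imwrite('pics/s3.png',c[:,:,::-1])
a=np.linspace(0,6.283,60)
e=lambda z,r:ell([proj(q,[527+r*np.cos(k),179.4+r*np.sin(k),z]) for k in a])
print('expected rim ctr',e(65,36),'lid flange top if centred',e(90.3,40))
for o in('lid_large','pot_large'):
  for d in ctrl.outline_of(o,q)[:2]:
    ys,xs=np.where(d['pixels']);print(o,d['confidence'],xs.min(),xs.max(),ys.min(),ys.max())
```

```text
lid_large wrist [[529.4, 180.8], [529.6, 180.9], [529.8, 180.8]] mean [529.6 180.8] tcp mean [527.7 180.6  97.8] sd [0.  0.  0.1] yaw 12.6 t 9.8
tcp [527.7 180.6  97.7] tool shift [0.1 1.  2.7] tool axes [[0.976, 0.219, 0.0], [0.219, -0.976, -0.0], [0.0, 0.0, -1.0]] t 9.85
expected rim ctr [298.62011719 282.84854126] lid flange top if centred [298.87524414 275.30187988]
lid_large 0.81 278 316 264 293
lid_large 0.71 256 278 180 203
pot_large 0.72 281 317 286 315
pot_large 0.68 328 346 210 231
```

View pics/s3.png

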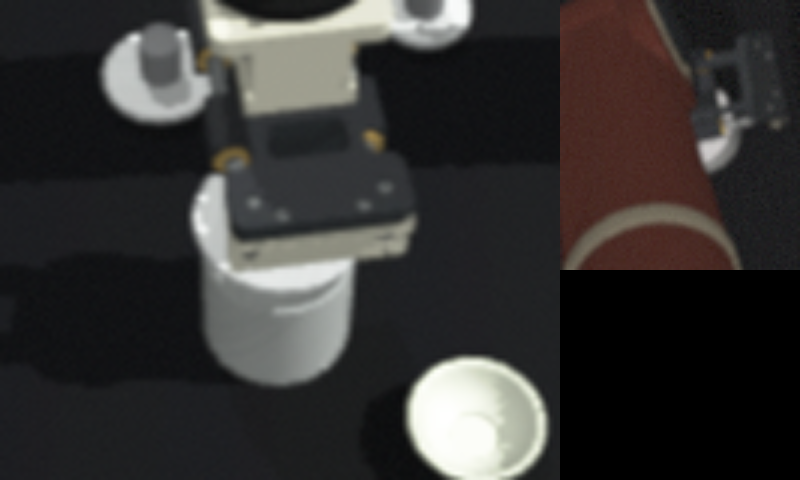

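The side crop shows the lid level above the pot, flange edge at column 278 against the pot's edge at 281, so it is centred. Lowering.

Request:
carry_out(
  moves=[
    [0,1,4,0],
    [0,0,4,0],
    [0,0,4,0],
    [0,0,4,0],
    [0,0,2,0],
    [0,0,2,0],
    [0,0,0,0],
    [0,0,0,0],
  ],
)

```text
time_s: 10.85
ee_pos: [527.9, 179.7, 77.7]
tcp_rot: [0.994, 0.11, 0.0, -0.0]
contact_force: [0.5, -0.5, -1.4]
finger_gap: 0.258
grasp_force: 20.0
```

Request:
carry_out(
  moves=[
    [0,0,1,0],
    [0,0,1,0],
    [0,0,1,0],
    [0,0,0.5,0],
    [0,0,0,0],
    [0,0,0,0],
    [0,0,0,0],
    [0,0,0,0],
  ],
)

```text
time_s: 11.65
ee_pos: [527.9, 179.7, 74.7]
tcp_rot: [0.994, 0.11, 0.0, -0.0]
contact_force: [-1.9, -0.7, 7.1]
finger_gap: 0.253
grasp_force: 20.0
```

Request:
carry_out(
  moves=[
    [0,0,0,0],
    [0,0,0,0],
    [0,0,0,0],
    [0,0,-5,0],
    [0,0,-15,0],
    [0,0,-30,0],
    [0,0,-40,0],
    [0,0,-30,0],
  ],
  grip=50,
)

```text
time_s: 12.45
ee_pos: [528.4, 179.9, 196.6]
tcp_rot: [0.994, 0.11, 0.001, -0.0]
contact_force: [0.6, -0.5, 0.9]
finger_gap: 0.535
grasp_force: 0.0
```

Request:
carry_out(
  moves=[
    [-15,22,-5,0],
    [-22,34,0,0],
    [-24,38,0,0],
    [-24,38,0,0],
    [-20,32,10,0],
    [-13,20,20,0],
    [0,0,20,0],
    [0,0,0,0],
  ],
)

```text
time_s: 13.25
ee_pos: [451.1, -26.6, 147.7]
tcp_rot: [0.994, 0.109, -0.002, -0.0]
contact_force: [-0.4, 0.7, 0.6]
finger_gap: 0.536
grasp_force: 0.0
```

Run:
```python
from h import *
p=seen('wrist','lid_small',12,26,[453,-25]);save(p,'w4.png')
for d in ctrl.outline_of('lid_small',p)[:2]:
    ys,xs=np.where(d['pixels']);print(d['confidence'],xs.min(),xs.max(),ys.min(),ys.max(),locate(p,d['pixels'],12,26))
q=ctrl.get_image('side')
cv2.imwrite('pics/s4.png',cv2.resize(q['color'][100:340,230:370],None,fx=4,fy=4,interpolation=2)[360:,:,::-1])
```

```text
lid_small wrist [[454.6, -24.6], [454.6, -24.6], [454.5, -24.7]] mean [454.6 -24.6] tcp mean [453.5 -25.2 149.7] sd [0.7 0.3 0.6] yaw 12.6 t 13.5
0.84 251 307 164 220 [454.53550764 -24.65142963]
```

View pics/s4.png

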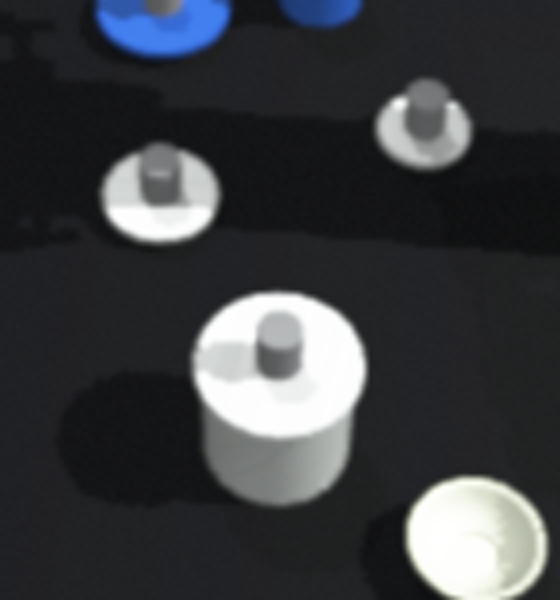

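View pics/w4.png

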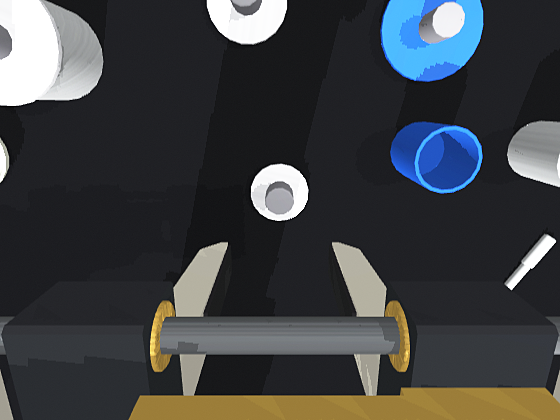

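The large lid sits flat and centred on the large pot, side crop (279,365). The small lid is at (279,192) in the wrist view, midway between the fingers. Picking it.

Request:
carry_out(
  moves=[
    [1.5,-0.5,20,0],
    [0,0,30,0],
    [0,0,30,0],
    [0,0,25,0],
    [0,0,15,0],
    [0,0,10,0],
    [0,0,0,0],
    [0,0,0,0],
  ],
)

```text
time_s: 14.45
ee_pos: [454.9, -24.8, 19.6]
tcp_rot: [0.994, 0.11, 0.001, 0.0]
contact_force: [-0.6, -0.0, 0.1]
finger_gap: 0.536
grasp_force: 0.0
```

Request:
carry_out(
  moves=[
    [0,0,2.5,0],
    [0,0,0,0],
    [0,0,0,0],
    [0,0,0,0],
    [0,0,0,0],
    [0,0,0,0],
    [0,0,0,0],
    [0,0,0,0],
  ],
  grip=0,
  force=20,
)

```text
time_s: 15.25
ee_pos: [454.6, -24.9, 17.0]
tcp_rot: [0.994, 0.11, 0.0, 0.0]
contact_force: [-0.5, 0.3, 5.5]
finger_gap: 0.252
grasp_force: 20.0
```

Request:
carry_out(
  moves=[
    [0,0,0,0],
    [0,0,-4,0],
    [0,0,-12,0],
    [0,0,-25,0],
    [0,0,-35,0],
    [0,0,-35,0],
    [0,0,-30,0],
    [0,0,-19,0],
  ],
)

```text
time_s: 16.05
ee_pos: [454.8, -25.0, 178.7]
tcp_rot: [0.994, 0.11, 0.001, 0.0]
contact_force: [0.2, 0.5, -0.5]
finger_gap: 0.255
grasp_force: 20.0
```

Request:
carry_out(
  moves=[
    [-6,20,0,0],
    [-10,35,0,0],
    [-10,35,0,0],
    [-10,35,0,0],
    [-10,35,0,0],
    [-8,28,0,0],
    [-4,16,0,0],
    [-2,8,0,0],
  ],
)

```text
time_s: 16.85
ee_pos: [441.2, -246.9, 176.2]
tcp_rot: [0.994, 0.109, -0.001, 0.0]
contact_force: [0.4, 0.3, -1.3]
finger_gap: 0.254
grasp_force: 20.0
```

Request:
carry_out(
  moves=[
    [0,0,0,0],
    [0,0,0,0],
    [0,0,0,0],
    [0,0,0,0],
    [0,0,0,0],
    [0,0,0,0],
    [0,0,0,0],
    [0,0,0,0],
  ],
)

```text
time_s: 17.65
ee_pos: [442.3, -244.9, 176.7]
tcp_rot: [0.994, 0.11, 0.0, -0.0]
contact_force: [-0.8, -0.2, -0.6]
finger_gap: 0.253
grasp_force: 20.0
```

Run:
```python
from h import *
p=seen('wrist','pot_small',60,25,[542,-242]);save(p,'w5.png')
z=ctrl.state()['ee_pos'][2]
for o in ('pot_small','lid_small'):
  for d in ctrl.outline_of(o,p)[:2]:
    ys,xs=np.where(d['pixels']);print(o,d['confidence'],xs.min(),xs.max(),ys.min(),ys.max(),locate(p,d['pixels'],60,25),locate(p,d['pixels'],z-4.5,26))
```

```text
pot_small wrist [[541.2, -240.0], [541.4, -239.8]] mean [ 541.3 -239.9] tcp mean [ 442.3 -244.9  176.7] sd [0. 0. 0.] yaw 12.5 t 17.9
pot_small 0.95 131 210 41 109 [ 517.58412663 -142.24680977] [ 517.09463946 -176.4477976 ]
lid_small 0.76 234 326 208 303 [ 393.49087582 -256.3597306 ] [ 442.22999257 -245.36018152]
```

View pics/w5.png

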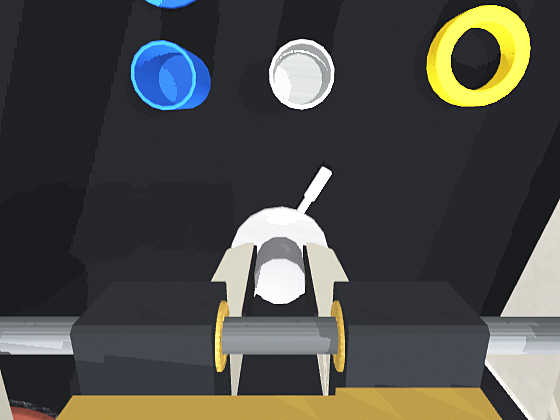

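The open small pot is at (301,74), the blue pot at (170,75) and the tape at (480,57). The small lid is held level at (280,255). Moving over the small pot.

Request:
carry_out(
  moves=[
    [8,1.5,0,0],
    [20,3.5,0,0],
    [25,4,0,0],
    [25,4,0,0],
    [14,2.5,10,0],
    [6.2,1.3,20,0],
    [0,0,25,0],
    [0,0,15,0],
  ],
)

```text
time_s: 18.85
ee_pos: [540.6, -239.2, 103.9]
tcp_rot: [0.994, 0.11, -0.002, -0.001]
contact_force: [-0.3, -0.8, -1.0]
finger_gap: 0.257
grasp_force: 20.0
```

Request:
carry_out(
  moves=[
    [0,0,11,0],
    [0,0,5,0],
    [0,0,0,0],
    [0,0,0,0],
    [0,0,0,0],
    [0,0,0,0],
    [0,0,0,0],
    [0,0,0,0],
  ],
)

```text
time_s: 19.65
ee_pos: [541.9, -239.9, 91.0]
tcp_rot: [0.994, 0.11, 0.0, 0.0]
contact_force: [-0.2, 0.3, -0.1]
finger_gap: 0.25
grasp_force: 20.0
```

Run:
```python
from h import *
rows([541.8,-240,69])
q=ctrl.get_image('side');w=ctrl.get_image('wrist')
c=np.zeros((420,800,3),np.uint8);c[:,:400]=cv2.resize(q['color'][110:194,260:340],(400,420),interpolation=2);c[:,400:]=w['color'][:,80:480]
cv2.imwrite('pics/s5.png',c[:,:,::-1])
```

```text
tcp [ 541.9 -239.9   91. ] tool shift [-0.1  0.1 22. ] tool axes [[0.976, 0.219, 0.0], [0.219, -0.976, 0.0], [0.001, -0.0, -1.0]] t 19.65
```

View pics/s5.png

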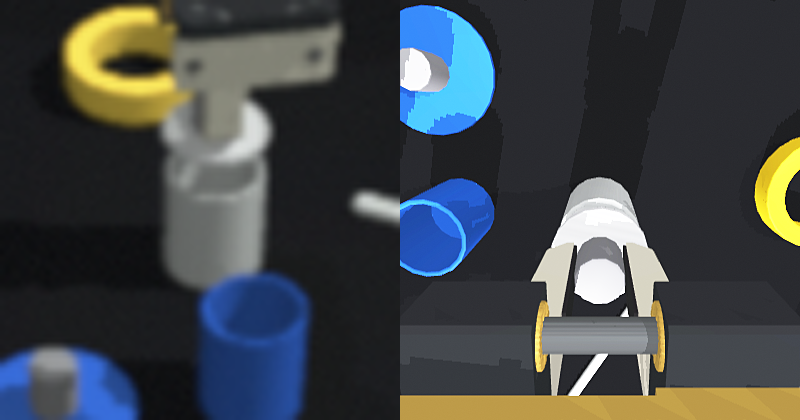

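In the side crop the lid spans columns 160–272 and the pot rim 163–266, so they are well centred. Lowering.

Request:
carry_out(
  moves=[
    [0,0,4,0],
    [0,0,4,0],
    [0,0,4,0],
    [0,0,4,0],
    [0,0,2,0],
    [0,0,1,0],
    [0,0,0,0],
    [0,0,0,0],
  ],
)

```text
time_s: 20.55
ee_pos: [541.9, -239.9, 71.8]
tcp_rot: [0.994, 0.11, 0.0, 0.0]
contact_force: [-0.1, 0.6, -0.3]
finger_gap: 0.251
grasp_force: 20.0
```

Request:
carry_out(
  moves=[
    [0,0,1,0],
    [0,0,1,0],
    [0,0,0.5,0],
    [0,0,0.5,0],
    [0,0,0,0],
    [0,0,0,0],
    [0,0,0,0],
    [0,0,0,0],
  ],
)

```text
time_s: 21.35
ee_pos: [541.8, -239.8, 69.1]
tcp_rot: [0.994, 0.11, 0.0, 0.0]
contact_force: [-1.9, 1.6, 5.0]
finger_gap: 0.252
grasp_force: 20.0
```

Seated at the expected height with about 5 N of contact. Releasing and backing off.

Request:
carry_out(
  moves=[
    [0,0,0,0],
    [0,0,0,0],
    [0,0,0,0],
    [0,0,-5,0],
    [0,0,-15,0],
    [0,0,-30,0],
    [0,0,-40,0],
    [0,0,-30,0],
  ],
  grip=50,
)

```text
time_s: 22.15
ee_pos: [542.4, -240.1, 191.1]
tcp_rot: [0.994, 0.11, 0.001, 0.0]
contact_force: [0.1, -0.6, 0.3]
finger_gap: 0.536
grasp_force: 0.0
```

Request:
carry_out(
  moves=[
    [-20,0,-10,0],
    [-25,0,-10,0],
    [-25,0,0,0],
    [-20,0,0,0],
    [-10,0,0,0],
    [0,0,0,0],
    [0,0,0,0],
    [0,0,0,0],
  ],
)

```text
time_s: 22.95
ee_pos: [445.5, -261.2, 208.6]
tcp_rot: [0.994, 0.111, 0.001, -0.0]
contact_force: [0.1, 0.1, -0.1]
finger_gap: 0.541
grasp_force: 0.0
```

Run:
```python
from h import *
q=ctrl.get_image('side');w=ctrl.get_image('wrist')
c=np.zeros((600,800,3),np.uint8);c[:,:400]=cv2.resize(q['color'][90:330,220:380],(400,600),interpolation=2);c[:420,400:]=w['color'][:,80:480]
cv2.imwrite('pics/s6.png',c[:,:,::-1])
```

```text
(no output)
```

View pics/s6.png

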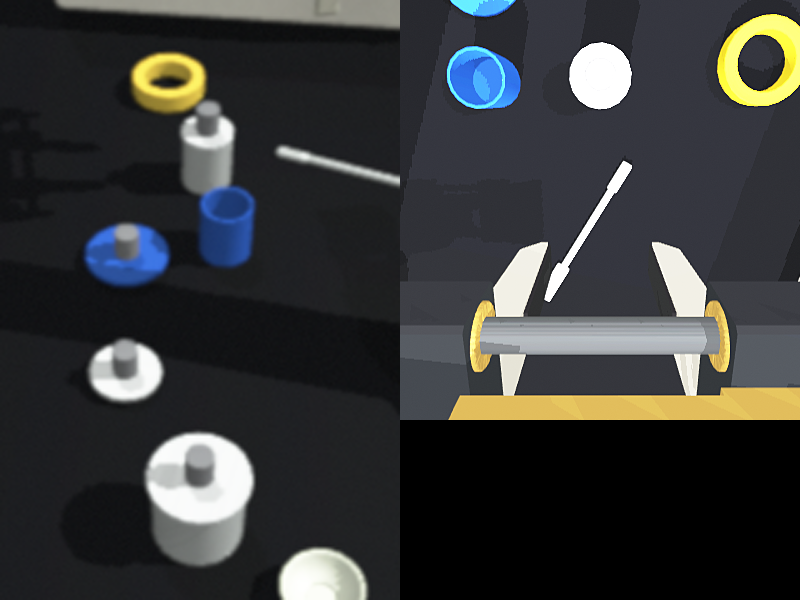

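Both pots are closed with flat lids, at (208,135) and (200,480) in the side crop. Everything else is where it was.

```bash
python3 -c "from station import ctrl;print(ctrl.finish_job())"
```

```text
the job is handed in; nothing more can be done
None
```

The large lid is on the large pot and the small lid on the small pot, each knob up and seated flat in the last pictures; nothing else was visibly moved, and the job was handed in at about 23 s of the 58 s allowed.

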